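Shake glazed chunks over a turntable plate and cure them

ROBOT

A 6-joint arm with a two-finger parallel gripper is mounted at the origin on the work surface. World frame = base frame: x ahead of the robot, y to its left, z up, the work surface at z = 0. Lengths are in m, angles in degrees, forces in N, time in s.
With the tool pointing down it reaches from about 0.375 to 0.75 m from the base axis. Payload 9 kg.
Tool frame: the origin (TCP) lies where the fingers leave the gripper's body, on its centre line; the fingertips stand 73 mm ahead of it and the grasp point (between the pads) lies 54 mm ahead of it (robot.tip_reach is the distance from the TCP to the fingertips, in m); z points along the fingers, y is the line along which they close (so a half turn about z gives the same grasp; the last joint's range is limited). The gripper opens to 85 mm and grips with 20 to 120 N. Pads are 22 mm wide; open, the fingers measure 114 mm over their backs; the gripper's body (76 mm by 85 mm) begins 54 mm behind the grasp point. The pads swing forward as they close: fully open they stand 13 mm farther back than shut.
Start: joints at [-80.942, 5.964, 5.575, 89.605, 0, 77.527], TCP at [0.22, -0.558, 0.304] pointing down, gripper open.
Joint ranges: [-171.21, 171.21], [-48.23, 106.86], [-62.78, 66.21], [-105.2, 120.99], [-86.42, 89.51], [-180, 180]. Speed limits (degrees/s): [127.2, 127.2, 147.25, 180, 180, 180].

INTERFACE

Orientations are given as [roll, pitch, yaw] about the fixed x, y, z axes, in that order (R = Rz(yaw) Ry(pitch) Rx(roll)).
In Python, from plant import robot gives the robot as it stands. Calls block until the motion is done:
- robot.move_pose(position, orientation): joint-space move of the TCP to a pose.
- robot.line_to(position, vel=0.15, rotation=None, guard=None): straight line of the TCP; rotation=None keeps the orientation; vel is the mean speed in m/s. With guard (N) it stops when the force on the tool has changed by that much, and returns True; else False.
- robot.goto_joints(angles): joint-space move.
- robot.set_gripper(opening): finger opening in m; the grip force is fixed at half the most; returns when the fingers have stopped.
- robot.pause(seconds).
- robot.ik(position, orientation): joint angles nearest the present ones, or None.
- robot.observe(): the state.
- robot.grab_frame(name): name is "scene" or "top" or "wrist"; returns the picture (384x512x3 uint8, blue, green, red); there is no depth.
- robot.get_calibration(name): a dict with "vertical_fov" (degrees; the focal length in pixels is half the picture's height over the tangent of half this angle, whatever the lens; pixels are square), "cx", "cy" (the principal point, pixels), "rvec" (rotation vector, rad) and "tvec" (3), from world to camera coordinates, as OpenCV has them. Camera axes: x right, y down, z forward; pixel columns grow to the right and rows downward; lengths in m; the calibration is good to about 2 mm. A picture is of the moment at which its call begins: read the wrist's pose just before it. get_calibration takes no time and is no camera call; for the wrist camera it gives the pose at the moment of the call.
A pose or a line that the arm cannot do raises robot.IKError and nothing moves.
- robot.job_done(): hands the job in; it is judged then, once.
The state is a dict: "time": time; "q": joint angles; "qvel": joint speeds; "joint_torque": joint torques, N m; "tool_pos": TCP position; "tcp_rot": TCP orientation; "ft_force": force on the tool from outside, world axes, zero at the start; "torque": the same for the moment, N m; "gripper_width": finger opening in m; "gripper_force": force on a finger pad.
Only numpy, scipy, OpenCV 4.12 (cv2) and the standard library are available. Lean on these libraries where they do the work, as an engineer would, in place of code of your own. Each camera call takes 0.05 s, during which the arm holds its last target. There are 200 camera calls.

TASK

Pick up the clear shaker tube and shake all eight glazed chunks out of it evenly over the round plate on the turntable, so that each of the four marked quarters has at least one chunk lying outside the small inner circle, and none is left in the tube or off the plate. Lay the empty tube back flat on its cork mat, then turn the wheel by its knob through one full turn past the curing lamp, in either direction, stopping with the knob back at the pointer and the chunks still spread over the plate. Leave the other things on the bench alone.

Things in the scene. Friction and masses are not known exactly. Their poses are not given: they have to be found in the camera images.
- turntable: fixed base of the turntable on the bench. Origin: on the wheel's axis, at bench height. Its +x points to the curing lamp (a grey box 30 x 110 mm, 95 mm high, its face 175 mm from the axis); its -x points to the pointer (an upright steel tab 38 mm high, 144 mm from the axis).
- wheel (a joint): turning angle of the wheel about the vertical axis in rad, 0 at the start with the knob at the pointer, growing anticlockwise seen from above; turns freely with light friction and stays where it is left. One full turn is 6.283 or -6.283
- plate (a point): middle of the white plate's floor, on the wheel's axis, 54 mm above the bench; turns with the wheel. Floor 174 mm across, rim 18 mm above it; wheel disc 244 mm across, top 50 mm above the bench. Dark lines along this point's x and y axes mark the four quarters; a dark circle of radius 30 mm marks the middle. At joint 0 its axes are parallel to the turntable's
- knob_top (a point): centre of the top of the wheel's wooden crank knob: an upright cylinder 24 mm in diameter and 62 mm tall that spins freely on its own axis, standing on the wheel disc 107 mm from the wheel's axis, in the plate's -x direction. Top 112 mm above the bench
- mat: fixed cork mat, 200 x 85 x 10 mm, long in its x. Origin: centre of its underside
- shaker: clear square plastic tube lying flat on the mat, 160 mm long (its x), 54 wide (y), 40 high (z), walls 3 mm, 140 g. Closed by a grey cap at its +x end, open at its -x end. Origin: centre of its underside. The chunks lie inside and slide out when the open end is tipped down 25 to 36 degrees, or less if shaken
- mouth (a point): middle of the lower edge of the shaker's open end, 3 mm above its underside
- chunk0: blue glazed chunk 1 of 8, all alike: rounded block 18 x 16 x 14 mm (x, y, z), 11 g, starts inside the shaker. Origin: its middle
- chunk1: blue glazed chunk 2 of 8, all alike: rounded block 18 x 16 x 14 mm (x, y, z), 11 g, starts inside the shaker. Origin: its middle
- chunk2: blue glazed chunk 3 of 8, all alike: rounded block 18 x 16 x 14 mm (x, y, z), 11 g, starts inside the shaker. Origin: its middle
- chunk3: blue glazed chunk 4 of 8, all alike: rounded block 18 x 16 x 14 mm (x, y, z), 11 g, starts inside the shaker. Origin: its middle
- chunk4: blue glazed chunk 5 of 8, all alike: rounded block 18 x 16 x 14 mm (x, y, z), 11 g, starts inside the shaker. Origin: its middle
- chunk5: blue glazed chunk 6 of 8, all alike: rounded block 18 x 16 x 14 mm (x, y, z), 11 g, starts inside the shaker. Origin: its middle
- chunk6: blue glazed chunk 7 of 8, all alike: rounded block 18 x 16 x 14 mm (x, y, z), 11 g, starts inside the shaker. Origin: its middle
- chunk7: blue glazed chunk 8 of 8, all alike: rounded block 18 x 16 x 14 mm (x, y, z), 11 g, starts inside the shaker. Origin: its middle
- flask: bystander: black drinking flask, 72 mm diameter, 190 mm tall, origin under its centre
- jar_lid: bystander: white jar lid, 56 mm diameter, 14 mm high, origin under its centre
- paintbrush: bystander: brush, 180 mm long, lying on the bench

How it is judged (in metres and radians):
On the way, in this order (a step that is already met when the one before it is completed fails the run):
1. the shaker is held over the plate with its open end tipped down (horizontal distance between mouth and plate below 0.1 m and z of mouth in the frame of plate above 0.01 m and angle between shaker's own z axis and vertical above 0.2 rad), for 0.1 s.
2. all eight chunks lie on the plate, at least one in each quarter outside the inner circle, while the shaker is still off the mat (horizontal distance between each of chunk0, chunk1, chunk2, chunk3, chunk4, chunk5, chunk6, chunk7 and plate below 0.088 m and z of chunk0 in the frame of plate between -0.01 and 0.035 m and z of chunk1 in the frame of plate between -0.01 and 0.035 m and z of chunk2 in the frame of plate between -0.01 and 0.035 m and z of chunk3 in the frame of plate between -0.01 and 0.035 m and z of chunk4 in the frame of plate between -0.01 and 0.035 m and z of chunk5 in the frame of plate between -0.01 and 0.035 m and z of chunk6 in the frame of plate between -0.01 and 0.035 m and z of chunk7 in the frame of plate between -0.01 and 0.035 m and ((x of chunk0 in the frame of plate below 0 m and y of chunk0 in the frame of plate below 0 m and horizontal distance between chunk0 and plate above 0.03 m) or (x of chunk1 in the frame of plate below 0 m and y of chunk1 in the frame of plate below 0 m and horizontal distance between chunk1 and plate above 0.03 m) or (x of chunk2 in the frame of plate below 0 m and y of chunk2 in the frame of plate below 0 m and horizontal distance between chunk2 and plate above 0.03 m) or (x of chunk3 in the frame of plate below 0 m and y of chunk3 in the frame of plate below 0 m and horizontal distance between chunk3 and plate above 0.03 m) or (x of chunk4 in the frame of plate below 0 m and y of chunk4 in the frame of plate below 0 m and horizontal distance between chunk4 and plate above 0.03 m) or (x of chunk5 in the frame of plate below 0 m and y of chunk5 in the frame of plate below 0 m and horizontal distance between chunk5 and plate above 0.03 m) or (x of chunk6 in the frame of plate below 0 m and y of chunk6 in the frame of plate below 0 m and horizontal distance between chunk6 and plate above 0.03 m) or (x of chunk7 in the frame of plate below 0 m and y of chunk7 in the frame of plate below 0 m and horizontal distance between chunk7 and plate above 0.03 m)) and ((x of chunk0 in the frame of plate below 0 m and y of chunk0 in the frame of plate above 0 m and horizontal distance between chunk0 and plate above 0.03 m) or (x of chunk1 in the frame of plate below 0 m and y of chunk1 in the frame of plate above 0 m and horizontal distance between chunk1 and plate above 0.03 m) or (x of chunk2 in the frame of plate below 0 m and y of chunk2 in the frame of plate above 0 m and horizontal distance between chunk2 and plate above 0.03 m) or (x of chunk3 in the frame of plate below 0 m and y of chunk3 in the frame of plate above 0 m and horizontal distance between chunk3 and plate above 0.03 m) or (x of chunk4 in the frame of plate below 0 m and y of chunk4 in the frame of plate above 0 m and horizontal distance between chunk4 and plate above 0.03 m) or (x of chunk5 in the frame of plate below 0 m and y of chunk5 in the frame of plate above 0 m and horizontal distance between chunk5 and plate above 0.03 m) or (x of chunk6 in the frame of plate below 0 m and y of chunk6 in the frame of plate above 0 m and horizontal distance between chunk6 and plate above 0.03 m) or (x of chunk7 in the frame of plate below 0 m and y of chunk7 in the frame of plate above 0 m and horizontal distance between chunk7 and plate above 0.03 m)) and ((x of chunk0 in the frame of plate above 0 m and y of chunk0 in the frame of plate below 0 m and horizontal distance between chunk0 and plate above 0.03 m) or (x of chunk1 in the frame of plate above 0 m and y of chunk1 in the frame of plate below 0 m and horizontal distance between chunk1 and plate above 0.03 m) or (x of chunk2 in the frame of plate above 0 m and y of chunk2 in the frame of plate below 0 m and horizontal distance between chunk2 and plate above 0.03 m) or (x of chunk3 in the frame of plate above 0 m and y of chunk3 in the frame of plate below 0 m and horizontal distance between chunk3 and plate above 0.03 m) or (x of chunk4 in the frame of plate above 0 m and y of chunk4 in the frame of plate below 0 m and horizontal distance between chunk4 and plate above 0.03 m) or (x of chunk5 in the frame of plate above 0 m and y of chunk5 in the frame of plate below 0 m and horizontal distance between chunk5 and plate above 0.03 m) or (x of chunk6 in the frame of plate above 0 m and y of chunk6 in the frame of plate below 0 m and horizontal distance between chunk6 and plate above 0.03 m) or (x of chunk7 in the frame of plate above 0 m and y of chunk7 in the frame of plate below 0 m and horizontal distance between chunk7 and plate above 0.03 m)) and ((x of chunk0 in the frame of plate above 0 m and y of chunk0 in the frame of plate above 0 m and horizontal distance between chunk0 and plate above 0.03 m) or (x of chunk1 in the frame of plate above 0 m and y of chunk1 in the frame of plate above 0 m and horizontal distance between chunk1 and plate above 0.03 m) or (x of chunk2 in the frame of plate above 0 m and y of chunk2 in the frame of plate above 0 m and horizontal distance between chunk2 and plate above 0.03 m) or (x of chunk3 in the frame of plate above 0 m and y of chunk3 in the frame of plate above 0 m and horizontal distance between chunk3 and plate above 0.03 m) or (x of chunk4 in the frame of plate above 0 m and y of chunk4 in the frame of plate above 0 m and horizontal distance between chunk4 and plate above 0.03 m) or (x of chunk5 in the frame of plate above 0 m and y of chunk5 in the frame of plate above 0 m and horizontal distance between chunk5 and plate above 0.03 m) or (x of chunk6 in the frame of plate above 0 m and y of chunk6 in the frame of plate above 0 m and horizontal distance between chunk6 and plate above 0.03 m) or (x of chunk7 in the frame of plate above 0 m and y of chunk7 in the frame of plate above 0 m and horizontal distance between chunk7 and plate above 0.03 m)) and height (world z) of shaker above 0.05 m), for 0.2 s.
3. the shaker lies flat on its mat again and is let go (horizontal distance between shaker and mat below 0.035 m and z of shaker in the frame of mat below 0.016 m and angle between shaker's own z axis and vertical below 0.1 rad and linear speed of shaker below 0.02 m/s and contact force between shaker and the fingers below 0.1 N), for 0.2 s.
4. the wheel has made one full turn, knob back at the pointer ((value of joint wheel between 5.983 and 6.583 rad or value of joint wheel between -6.583 and -5.983 rad)), for 0.2 s.
At the end, for the whole second after the job is handed in: All eight chunks on the plate, each quarter with one more than 30 mm from the middle; shaker flat on its mat (centre within 35 mm, 0.1 rad); wheel at rest one full turn either way from its start, within 0.3 rad; bystanders within 30 mm of their places (horizontal distance between each of chunk0, chunk1, chunk2, chunk3, chunk4, chunk5, chunk6, chunk7 and plate below 0.088 m and z of chunk0 in the frame of plate between -0.01 and 0.035 m and z of chunk1 in the frame of plate between -0.01 and 0.035 m and z of chunk2 in the frame of plate between -0.01 and 0.035 m and z of chunk3 in the frame of plate between -0.01 and 0.035 m and z of chunk4 in the frame of plate between -0.01 and 0.035 m and z of chunk5 in the frame of plate between -0.01 and 0.035 m and z of chunk6 in the frame of plate between -0.01 and 0.035 m and z of chunk7 in the frame of plate between -0.01 and 0.035 m and ((x of chunk0 in the frame of plate below 0 m and y of chunk0 in the frame of plate below 0 m and horizontal distance between chunk0 and plate above 0.03 m) or (x of chunk1 in the frame of plate below 0 m and y of chunk1 in the frame of plate below 0 m and horizontal distance between chunk1 and plate above 0.03 m) or (x of chunk2 in the frame of plate below 0 m and y of chunk2 in the frame of plate below 0 m and horizontal distance between chunk2 and plate above 0.03 m) or (x of chunk3 in the frame of plate below 0 m and y of chunk3 in the frame of plate below 0 m and horizontal distance between chunk3 and plate above 0.03 m) or (x of chunk4 in the frame of plate below 0 m and y of chunk4 in the frame of plate below 0 m and horizontal distance between chunk4 and plate above 0.03 m) or (x of chunk5 in the frame of plate below 0 m and y of chunk5 in the frame of plate below 0 m and horizontal distance between chunk5 and plate above 0.03 m) or (x of chunk6 in the frame of plate below 0 m and y of chunk6 in the frame of plate below 0 m and horizontal distance between chunk6 and plate above 0.03 m) or (x of chunk7 in the frame of plate below 0 m and y of chunk7 in the frame of plate below 0 m and horizontal distance between chunk7 and plate above 0.03 m)) and ((x of chunk0 in the frame of plate below 0 m and y of chunk0 in the frame of plate above 0 m and horizontal distance between chunk0 and plate above 0.03 m) or (x of chunk1 in the frame of plate below 0 m and y of chunk1 in the frame of plate above 0 m and horizontal distance between chunk1 and plate above 0.03 m) or (x of chunk2 in the frame of plate below 0 m and y of chunk2 in the frame of plate above 0 m and horizontal distance between chunk2 and plate above 0.03 m) or (x of chunk3 in the frame of plate below 0 m and y of chunk3 in the frame of plate above 0 m and horizontal distance between chunk3 and plate above 0.03 m) or (x of chunk4 in the frame of plate below 0 m and y of chunk4 in the frame of plate above 0 m and horizontal distance between chunk4 and plate above 0.03 m) or (x of chunk5 in the frame of plate below 0 m and y of chunk5 in the frame of plate above 0 m and horizontal distance between chunk5 and plate above 0.03 m) or (x of chunk6 in the frame of plate below 0 m and y of chunk6 in the frame of plate above 0 m and horizontal distance between chunk6 and plate above 0.03 m) or (x of chunk7 in the frame of plate below 0 m and y of chunk7 in the frame of plate above 0 m and horizontal distance between chunk7 and plate above 0.03 m)) and ((x of chunk0 in the frame of plate above 0 m and y of chunk0 in the frame of plate below 0 m and horizontal distance between chunk0 and plate above 0.03 m) or (x of chunk1 in the frame of plate above 0 m and y of chunk1 in the frame of plate below 0 m and horizontal distance between chunk1 and plate above 0.03 m) or (x of chunk2 in the frame of plate above 0 m and y of chunk2 in the frame of plate below 0 m and horizontal distance between chunk2 and plate above 0.03 m) or (x of chunk3 in the frame of plate above 0 m and y of chunk3 in the frame of plate below 0 m and horizontal distance between chunk3 and plate above 0.03 m) or (x of chunk4 in the frame of plate above 0 m and y of chunk4 in the frame of plate below 0 m and horizontal distance between chunk4 and plate above 0.03 m) or (x of chunk5 in the frame of plate above 0 m and y of chunk5 in the frame of plate below 0 m and horizontal distance between chunk5 and plate above 0.03 m) or (x of chunk6 in the frame of plate above 0 m and y of chunk6 in the frame of plate below 0 m and horizontal distance between chunk6 and plate above 0.03 m) or (x of chunk7 in the frame of plate above 0 m and y of chunk7 in the frame of plate below 0 m and horizontal distance between chunk7 and plate above 0.03 m)) and ((x of chunk0 in the frame of plate above 0 m and y of chunk0 in the frame of plate above 0 m and horizontal distance between chunk0 and plate above 0.03 m) or (x of chunk1 in the frame of plate above 0 m and y of chunk1 in the frame of plate above 0 m and horizontal distance between chunk1 and plate above 0.03 m) or (x of chunk2 in the frame of plate above 0 m and y of chunk2 in the frame of plate above 0 m and horizontal distance between chunk2 and plate above 0.03 m) or (x of chunk3 in the frame of plate above 0 m and y of chunk3 in the frame of plate above 0 m and horizontal distance between chunk3 and plate above 0.03 m) or (x of chunk4 in the frame of plate above 0 m and y of chunk4 in the frame of plate above 0 m and horizontal distance between chunk4 and plate above 0.03 m) or (x of chunk5 in the frame of plate above 0 m and y of chunk5 in the frame of plate above 0 m and horizontal distance between chunk5 and plate above 0.03 m) or (x of chunk6 in the frame of plate above 0 m and y of chunk6 in the frame of plate above 0 m and horizontal distance between chunk6 and plate above 0.03 m) or (x of chunk7 in the frame of plate above 0 m and y of chunk7 in the frame of plate above 0 m and horizontal distance between chunk7 and plate above 0.03 m)) and horizontal distance between shaker and mat below 0.035 m and z of shaker in the frame of mat below 0.016 m and angle between shaker's own z axis and vertical below 0.1 rad and linear speed of shaker below 0.02 m/s and (value of joint wheel between 5.983 and 6.583 rad or value of joint wheel between -6.583 and -5.983 rad) and velocity of joint wheel between -0.1 and 0.1 rad/s); the robot touches nothing.
It fails at once if a bystander (flask, jar lid, brush) is moved by more than 30 mm (distance of any of flask, jar_lid, paintbrush from where it was at the start of the episode above 0.03 m).
It also fails if it takes over 72 s, if anything falls off the work surface, if the arm or the gripper's body presses on something with over 40 N, if the wrist force passes 120 N, or if a joint passes its speed limit or range.

## Working session

There is one attempt and no reset: what is moved stays moved. The work goes in short steps, each a Python script; the robot and the scene stay as the last script left them, time stands still between calls to the robot, and variables do not carry over. Pictures are saved under pics/ and viewed, at most 13 in all, crops included, and the job is handed in when it is done.

```bash
ls; mkdir -p pics
python3 - <<'E'
from plant import robot
import cv2
for n in ("scene","top"):
    cv2.imwrite(f"pics/{n}0.png",cv2.resize(robot.grab_frame(n),(800,600),interpolation=cv2.INTER_CUBIC)); print(n,robot.get_calibration(n))
print(robot.observe())
E
```

```text
pics
scene {'vertical_fov': 44.02292551749596, 'cx': 250.79768099113937, 'cy': 177.34680196506258, 'rvec': array([ 1.15221245,  2.55894753, -0.74507675]), 'tvec': array([ 0.35450622, -0.28925826,  1.61421313])}
top {'vertical_fov': 54.541939413443586, 'cx': 254.61591248170015, 'cy': 198.93992222978366, 'rvec': array([ 2.18904793, -2.17241841,  0.12770009]), 'tvec': array([-0.02525445,  0.53773523,  1.03026656])}
{'time': 0.1, 'q': array([-8.09430484e+01,  5.99442050e+00,  5.53203952e+00,  8.96048431e+01,
       -1.46576406e-03,  7.75256796e+01]), 'qvel': array([ 0.01972782, -0.0113308 ,  0.10695139,  0.02180064,  0.0663282 ,
        0.05050975]), 'joint_torque': array([ 8.76894977e-03, -5.58204317e+01,  5.04723001e+01,  1.25996489e-02,
       -2.55138857e-04, -2.00316418e-05]), 'tool_pos': array([ 0.22016426, -0.55791756,  0.30321301]), 'tcp_rot': array([-1.79934046e+02, -1.30893824e-02,  2.15312653e+01]), 'ft_force': array([-1.23281912, -0.18907886,  0.06549297]), 'torque': array([-0.03047778,  0.03966183,  0.02688615]), 'gripper_force': 0.0, 'gripper_width': 0.08527531472589919}
```

View pics/scene0.png

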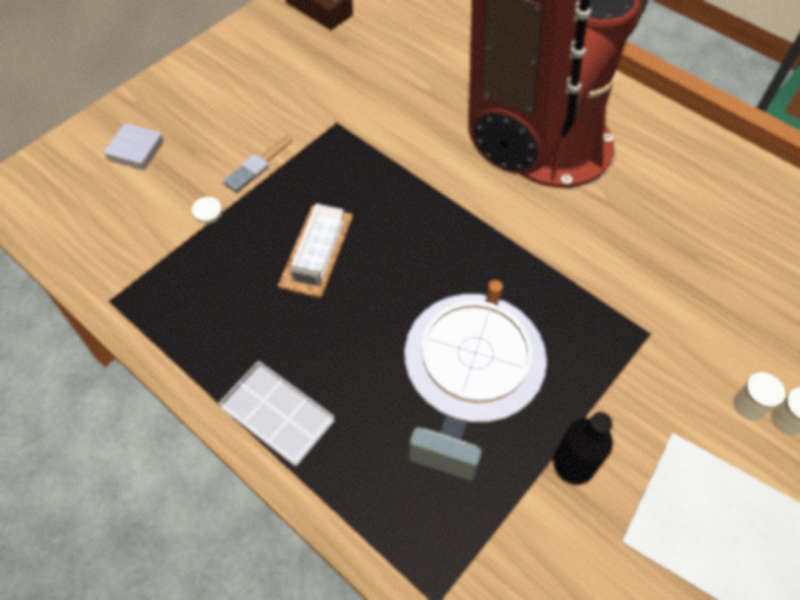

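View pics/top0.png

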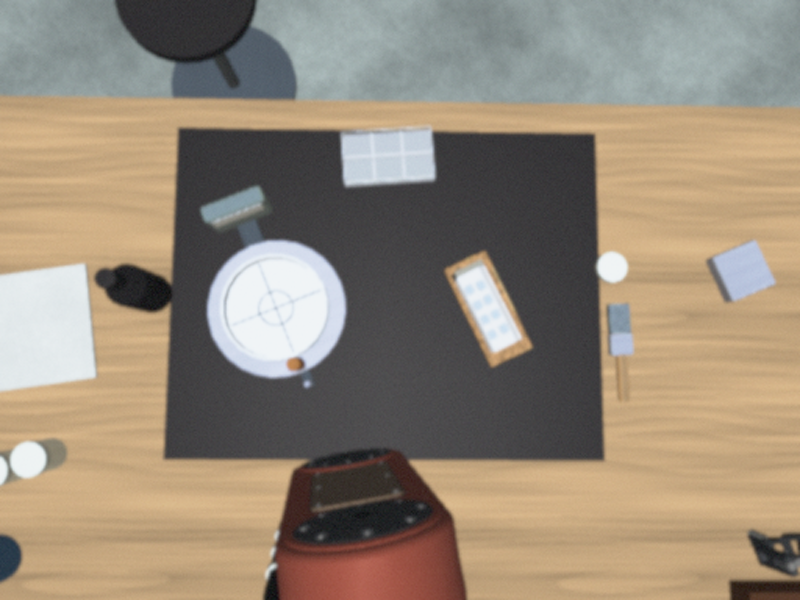

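The scene shows the tube on its mat, with one darker grey end at (308,270). The top view shows the wheel at about (277,309), the knob at (295,364), the pointer at (307,380), the lamp at (236,208), and the mat corners at (445,268), (485,252), (532,347) and (493,366). These are pixels in the 800-wide pictures. Next I'll turn them into positions.

```bash
cat > h.py <<'E'
import numpy as np, cv2
from plant import robot
from scipy.spatial.transform import Rotation as Ro
def K(c): 
    f=192/np.tan(np.radians(c["vertical_fov"])/2); return np.array([[f,0,c["cx"]],[0,f,c["cy"]],[0,0,1]])
def pix2w(uv,z,c):
    uv=np.atleast_2d(np.float64(uv)); R=cv2.Rodrigues(c["rvec"])[0]
    d=np.c_[uv,np.ones(len(uv))]@np.linalg.inv(K(c)).T@R; o=-R.T@c["tvec"]; z=np.broadcast_to(z,len(uv))
    return o+d*((z-o[2])/d[:,2])[:,None]
def w2pix(P,c): return cv2.projectPoints(np.float64(np.atleast_2d(P)),c["rvec"],c["tvec"],K(c),None)[0][:,0]
E
python3 - <<'E'
from h import *
for n,pts in (("top",{"axis":(277,307,.054),"knob":(295,364,.112),"pointer":(307,381,.038),"lampA":(201,209,.095),"lampB":(262,187,.095),"m1":(445,268,.01),"m2":(485,252,.01),"m3":(532,347,.01),"m4":(493,366,.01),"lid":(612,267,.014),"dark":(465,271,.05),"dark2":(480,262,.05),"w1":(498,355,.05),"w2":(523,343,.05)}),
 ("scene",{"axis":(476,353,.054),"knob":(495,286,.112),"m1":(279,287,.01),"m2":(322,296,.01),"m3":(352,212,.01),"m4":(314,206,.01),"capface":(308,270,.03)})):
    c=robot.get_calibration(n)
    for k,(u,v,z) in pts.items(): print(n,k,pix2w(((u+.5)*.64-.5,(v+.5)*.64-.5),z,c)[0].round(4))
E
```

```text
top axis [0.5407 0.1929 0.054 ]
top knob [0.4406 0.1498 0.112 ]
top pointer [0.4112 0.1395 0.038 ]
top lampA [0.7043 0.3195 0.095 ]
top lampB [0.7443 0.2165 0.095 ]
top m1 [ 0.6209 -0.1082  0.01  ]
top m2 [ 0.6519 -0.1831  0.01  ]
top m3 [ 0.4753 -0.2685  0.01  ]
top m4 [ 0.4399 -0.1961  0.01  ]
top lid [ 0.6252 -0.4198  0.014 ]
top dark [ 0.6089 -0.14    0.05  ]
top dark2 [ 0.6255 -0.1671  0.05  ]
top w1 [ 0.4592 -0.1978  0.05  ]
top w2 [ 0.4807 -0.2426  0.05  ]
scene axis [0.5396 0.1953 0.054 ]
scene knob [0.4426 0.154  0.112 ]
scene m1 [ 0.6563 -0.1788  0.01  ]
scene m2 [ 0.6166 -0.1043  0.01  ]
scene m3 [ 0.4345 -0.1977  0.01  ]
scene m4 [ 0.4746 -0.2657  0.01  ]
scene capface [ 0.6009 -0.1545  0.03  ]
```

Run:
```python
from h import *
robot.move_pose([0.50,-0.20,0.33],[180,0,26])
c=robot.get_calibration("wrist"); f=robot.grab_frame("wrist")
cv2.imwrite("pics/w1.png",cv2.resize(f,(800,600),interpolation=cv2.INTER_CUBIC)); o=robot.observe()
print(o["time"],o["tool_pos"],o["tcp_rot"],o["q"],o["ft_force"])
P=[(.456,-.232,.01),(.636,-.145,.01),(.547,-.188,.05)]
print(w2pix(P,c)/.64)
for base in ((.547,-.188),(.54,.194)):
  for yaw in range(-180,180,30):
    r=[]
    for t in (0,-35,35):   # tilt about tool-aligned y
        R=(Ro.from_euler("z",yaw,degrees=True)*Ro.from_euler("y",t,degrees=True)*Ro.from_euler("x",180,degrees=True)).as_euler("xyz",degrees=True)
        q=robot.ik([*base,.20],R); r.append(q is not None)
    print(base,yaw,r)
```

```text
1.8167 [ 0.49973163 -0.20095707  0.32981954] [-1.79996814e+02  1.38388404e-02  2.59210961e+01] [-3.58245629e+01 -4.33126121e+00 -2.11211519e+00  9.22285035e+01
 -1.06818379e-02  1.18254342e+02] [ 0.61114957  1.01397055 -0.13010778]
[[410.71368225 308.48330043]
 [413.1434419   81.80747362]
 [413.04284914 206.0883876 ]]
(0.547, -0.188) -180 [True, True, True]
(0.547, -0.188) -150 [True, True, True]
(0.547, -0.188) -120 [True, True, True]
(0.547, -0.188) -90 [True, True, True]
(0.547, -0.188) -60 [True, True, True]
(0.547, -0.188) -30 [True, True, True]
(0.547, -0.188) 0 [True, True, True]
(0.547, -0.188) 30 [True, True, True]
(0.547, -0.188) 60 [True, True, True]
(0.547, -0.188) 90 [True, True, True]
(0.547, -0.188) 120 [True, True, True]
(0.547, -0.188) 150 [True, True, True]
(0.54, 0.194) -180 [True, True, True]
(0.54, 0.194) -150 [True, True, True]
(0.54, 0.194) -120 [True, True, True]
(0.54, 0.194) -90 [True, True, True]
(0.54, 0.194) -60 [True, True, True]
(0.54, 0.194) -30 [True, True, True]
(0.54, 0.194) 0 [True, True, True]
(0.54, 0.194) 30 [True, True, True]
(0.54, 0.194) 60 [True, True, True]
(0.54, 0.194) 90 [True, True, True]
(0.54, 0.194) 120 [True, True, True]
(0.54, 0.194) 150 [True, True, True]
```

View pics/w1.png

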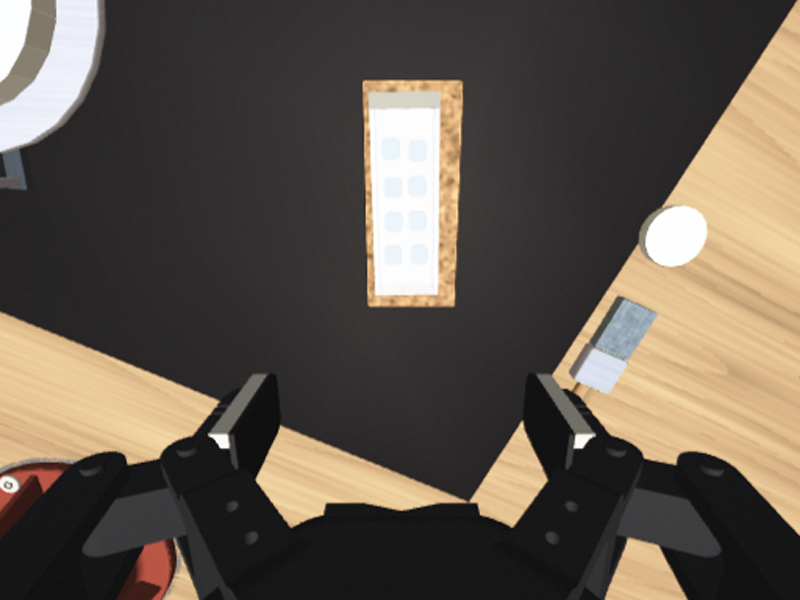

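The wrist view shows the grey cap at the far end of the tube, (405,100), so the open end is the near one, (405,295). The chunks sit in a 2x4 pattern at x 390–417, y 148–255. Next I'll fix the tube pose and grasp it with the tool turned half round, so the wrist camera sits on the mouth side.

```bash
cat >> h.py <<'E'
C=np.array([.540,.194]); PHI=22.8   # wheel axis, turntable x direction
def tool(psi,t):
    Rt=Ro.from_euler("zy",[0,0]) 
    Rt=Ro.from_euler("z",psi,degrees=True)*Ro.from_euler("y",-t,degrees=True)
    return Rt,(Rt*Ro.from_euler("x",180,degrees=True)*Ro.from_euler("z",180,degrees=True))
def tcp(M,psi,t,gz=.076):
    """TCP pose that puts the mouth point at M, tube heading psi, mouth tipped down t"""
    Rt,R=tool(psi,t); return np.asarray(M)+Rt.apply([.08,0,gz-.003]), R.as_euler("xyz",degrees=True)
def save(name,f,crop=None):
    cv2.imwrite("pics/"+name,cv2.resize(f,(800,600),interpolation=cv2.INTER_CUBIC))
E
python3 - <<'E'
from h import *
c=robot.get_calibration("wrist")
o=robot.observe(); Rt=Ro.from_euler("xyz",o["tcp_rot"],degrees=True)
Rc=cv2.Rodrigues(c["rvec"])[0]; print("cam in tool",Rt.inv().apply(-Rc.T@c["tvec"]-o["tool_pos"]))
top=pix2w((np.array([(369,93),(441,93),(438,295),(374,295)])+.5)*.64-.5,.05,c)[:,:2]
print(top, np.linalg.norm(np.diff(top,axis=0),axis=1))
mat=pix2w((np.array([(363,80),(463,80),(455,306),(368,306)])+.5)*.64-.5,.01,c)[:,:2]
for p in (top,mat):
    d=(p[0]+p[1]-p[2]-p[3])/2; print(p.mean(0),np.linalg.norm(d),np.degrees(np.arctan2(d[1],d[0])))
for n in("scene","top"):
    k=robot.get_calibration(n); R=cv2.Rodrigues(k["rvec"])[0]; print(n,-R.T@k["tvec"])
E
```

```text
cam in tool [ 0.07492418 -0.00075084 -0.0694607 ]
[[ 0.6074536  -0.12049639]
 [ 0.63132731 -0.16950224]
 [ 0.48888733 -0.24092625]
 [ 0.46453605 -0.19094456]] [0.05451172 0.15934408 0.05559815]
[ 0.54805107 -0.18046736] 0.15933975681735432 26.43534382014962
[ 0.54795954 -0.18766309] 0.1986468897989275 26.021770282913515
scene [1.07588423 0.46478001 1.20061722]
top [ 4.35139320e-01 -7.88703181e-04  1.07791433e+00]
```

Run:
```python
from h import *
S=np.array([.548,-.1805]); psi=26.3; d=np.array([np.cos(np.radians(psi)),np.sin(np.radians(psi))])
M=np.r_[S-.08*d,.013]
p,r=tcp(M,psi,0)
print(robot.ik(p,r))
robot.move_pose(p+[0,0,.08],r)
print(robot.line_to(p,vel=.12,guard=15),robot.observe()["tool_pos"]-p)
robot.set_gripper(.045)
o=robot.observe(); print(o["time"],o["gripper_width"],o["gripper_force"])
M2=M+[0,0,.12]
p,r=tcp(M2,psi,-10); robot.line_to(p,vel=.12,rotation=r)
o=robot.observe(); print(o["time"],o["gripper_width"],o["ft_force"])
f=robot.grab_frame("wrist"); g=robot.grab_frame("scene")
save("w2.png",np.hstack([f,g])) 
cv2.imwrite("pics/w2.png",cv2.resize(np.hstack([f,g[50:300,100:430].repeat(1,0) if 0 else g]),(800,300)))
```

```text
[-31.21166315   6.57485693 -16.70682431  66.71831876   0.
 -57.51166315]
False [ 0.00038727 -0.00023737  0.00074997]
5.625 0.05324039336750905 63.97070959210396
6.6583 0.0529952939235961 [ 0.91896319  0.42527272 -2.62981645]
```

View pics/w2.png

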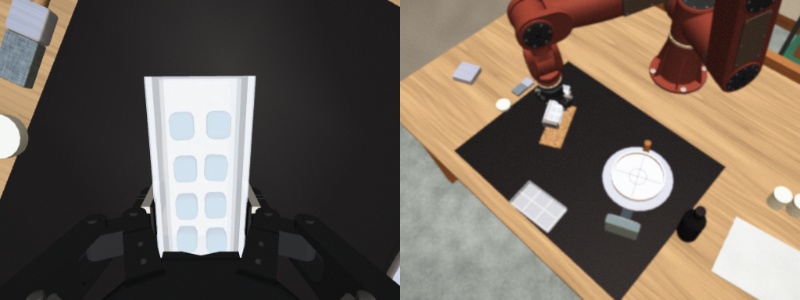

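The wrist view shows all eight chunks in the held tube, with the mouth edge at the top (row 76 of 300). I can count them from a rectified view.

```bash
cat >> h.py <<'E'
PSI=-70.
def quad(k,rad=.047,z=.096):
    a=np.radians(PHI+45+90*k); u=np.radians(PSI)
    return np.r_[C+rad*np.array([np.cos(a),np.sin(a)])+.012*np.array([np.cos(u),np.sin(u)]),z]
def inside():
    """rectified wrist view of the tube floor, 2 px/mm, tube x -130..30 mm -> rows (mouth at row 100), y -24..24"""
    c=robot.get_calibration("wrist"); o=robot.observe(); f=robot.grab_frame("wrist")
    T=Ro.from_euler("xyz",o["tcp_rot"],degrees=True); B=Ro.from_euler("x",180,degrees=True)*Ro.from_euler("z",180,degrees=True); Rt=T*B.inv()
    g=[(-.13,-.024),(-.13,.024),(.03,.024),(.03,-.024)]
    P=o["tool_pos"]+Rt.apply([(x,y,.014-.076) for x,y in g])
    H=cv2.getPerspectiveTransform(np.float32(w2pix(P,c)),np.float32([(0,0),(96,0),(96,320),(0,320)]))
    w=cv2.warpPerspective(f,H,(96,320)); 
    b=((w[...,0].astype(int)-w[...,2])>22).astype(np.uint8)
    return f,w,b,b[100:].sum()/4/288, o["time"]
E
python3 - <<'E'
from h import *
print(inside()[3])
M=quad(3); M[2]=.14
p,r=tcp(M,PSI,-10); robot.move_pose(p,r)
M[2]=.1; p,r=tcp(M,PSI,14); robot.line_to(p,vel=.12,rotation=r)
f,w,b,n,t=inside(); print(n,t,robot.observe()["q"])
for k in range(4):
  for t in(14,40): p,r=tcp(quad(k),PSI,t); print(k,robot.ik(p,r))
g=robot.grab_frame("scene")
W=cv2.resize(np.hstack([w,cv2.merge([b*255]*3)]),(240,384))
x=(w[...,0].astype(int)-w[...,2]); print(np.percentile(x[100:],[5,25,50,75,90,97]))
cv2.imwrite("pics/w3.png",cv2.resize(np.hstack([f,W,g[100:340,190:430].repeat(2,0).repeat(2,1)[:384]]),None,fx=.64,fy=.64))
E
```

```text
5.808159722222222
5.984375 9.1167 [  2.92950917   6.84068383  -6.04090345  72.97818555 -13.24951434
  72.47586522]
0 [  9.18252734   6.6295865   -6.69189619  73.99936758 -13.7462878
  78.85953071]
0 [ 22.33187259  12.66038835  -3.18276914  76.11221632 -39.96019991
  93.04286133]
1 [  7.47521423  -5.13475493 -18.55611969  73.48368034 -13.66028823
  77.10442278]
1 [ 22.27473922   1.49992451 -15.19835446  75.20924741 -39.96212552
  92.96836373]
2 [  0.61863601  -4.79322167 -18.26115197  71.80215797 -13.19184744
  70.07140091]
2 [ 15.22116364  -2.84515589 -19.53925486  69.30713402 -39.83307418
  83.77181357]
3 [  3.03983604   6.90946315  -6.41406888  72.51663263 -13.37952025
  72.5517099 ]
3 [ 16.05809417   8.87672839  -7.42219941  70.39968768 -39.88635741
  84.85990704]
[ 8. 10. 11. 29. 36. 37.]
```

View pics/w3.png

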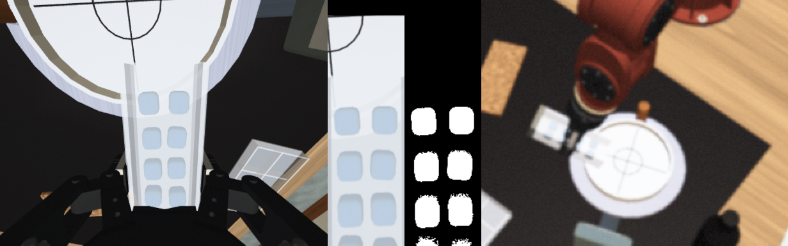

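The count view is clear: the plate lies under the mouth, and all eight chunks are still inside in four rows of two. I'll tip in small steps until the first chunk reaches the mouth, then tip back at once.

```bash
cat >> h.py <<'E'
def blobs(b):
    n,_,s,ce=cv2.connectedComponentsWithStats(cv2.morphologyEx(b,cv2.MORPH_OPEN,np.ones((5,5),np.uint8)))
    return sorted((round(ce[i][1]/2-130),round(ce[i][0]/2-24),int(s[i][4]/4)) for i in range(1,n) if s[i][4]>150)
def pour(k,t0,tmax=38,dt=1.5,back=12,M=None):
    M=quad(k) if M is None else M; t=t0
    while t<=tmax:
        p,r=tcp(M,PSI,t); robot.line_to(p,vel=.06,rotation=r)
        f,w,b,n,ti=inside(); lip=b[84:108].sum()
        if lip>60: break
        t+=dt
    p,r=tcp(M,PSI,t-back); robot.line_to(p,vel=.2,rotation=r)
    f,w,b,n,t2=inside(); print(f"q{k} tilt {t:.1f} lip {lip} t {ti:.1f}-{t2:.1f}",blobs(b))
    return t,f,w,b
def show(name,*ims):
    ims=[cv2.resize(i,None,fx=384/i.shape[0],fy=384/i.shape[0]) for i in ims]; x=np.hstack(ims); s=min(1,800/x.shape[1]); cv2.imwrite("pics/"+name,cv2.resize(x,None,fx=s,fy=s))
E
python3 - <<'E'
from h import *
t,f,w,b=pour(3,20)
show("p1.png",f,w)
E
```

```text
q3 tilt 29.0 lip 785 t 11.3-11.7 [(-94, -9, 297), (-93, 9, 264), (-59, -11, 246), (-58, 12, 250)]
```

Run:
```python
from h import *
f,w,b,n,t=inside(); print(t,n,blobs(b),robot.observe()["tcp_rot"])
show("p2.png",f,w,robot.grab_frame("scene")[100:340,190:430])
```

```text
11.7917 1.7430555555555556 [(-91, -9, 295), (-91, 9, 291), (-59, -11, 246), (-58, 12, 249)] [-179.9914293    17.05754008  110.00464592]
```

View pics/p2.png

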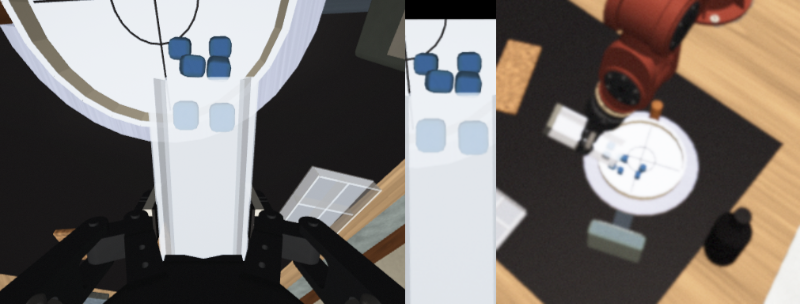

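The wrist view shows four chunks on the plate near the inner circle and two still in the tube near the mouth, at (185,115) and (222,115). Two aren't accounted for, so I'll move on to the next quarter at low tilt and zoom in.

Run:
```python
from h import *
M=quad(0); M[2]=.12
p,r=tcp(M,PSI,12); robot.line_to(p,vel=.15,rotation=r)
f,w,b,n,t=inside(); print(t,blobs(b))
show("p3.png",f,robot.grab_frame("scene")[165:265,280:380])
```

```text
12.45 [(-82, -5, 43), (-60, -11, 248), (-58, 12, 252)]
```

View pics/p3.png

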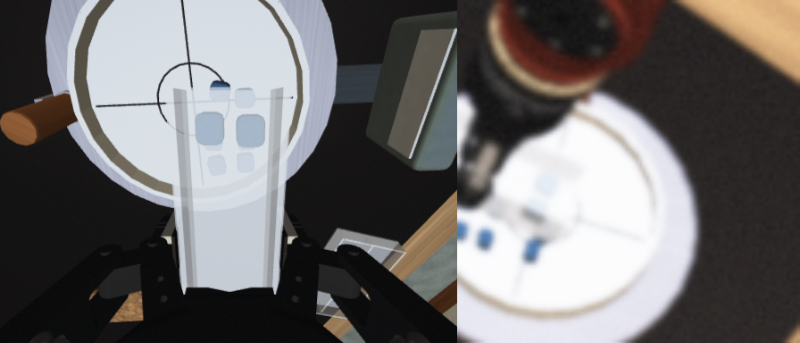

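```bash
cat >> h.py <<'E'
def back(d=.10,z=.17,t=16):
    u=np.radians(PSI); return tcp(np.r_[C+d*np.array([np.cos(u),np.sin(u)]),z],PSI,t)
def platemap(f,c,th=0.,zc=.063):
    """blue blobs on the plate: plate-frame mm"""
    x=f.astype(int); m=((x[...,0]-x[...,2]>45)).astype(np.uint8)
    n,l,s,ce=cv2.connectedComponentsWithStats(m); a=np.radians(PHI)+th; out=[]
    for i in range(1,n):
        if s[i][4]<60: continue
        P=pix2w(ce[i],zc,c)[0][:2]-C; v=np.array([P[0]*np.cos(a)+P[1]*np.sin(a),-P[0]*np.sin(a)+P[1]*np.cos(a)])*1e3
        if np.hypot(*v)<100: out.append((*v.round().astype(int),int(np.hypot(*v)),int(s[i][4])))
    return out
E
python3 - <<'E'
from h import *
p,r=back(); robot.line_to(p,vel=.2,rotation=r)
c=robot.get_calibration("wrist"); f=robot.grab_frame("wrist"); print(robot.observe()["time"]); print(platemap(f,c))
a=np.radians(PHI); ax=[np.r_[C+s*.087*np.array([np.cos(a+k),np.sin(a+k)]),.054] for s,k in((0,0),(1,0),(-1,0),(1,np.pi/2),(-1,np.pi/2))]
print(w2pix(ax,c)*800/512)
show("p4.png",cv2.resize(f,(512,384)))
cv2.imwrite("pics/p4.png",cv2.resize(f,(800,600)))
E
```

```text
13.4083
[(np.int64(17), np.int64(-59), 61, 349), (np.int64(44), np.int64(-59), 73, 252)]
[[ 401.64966212 -152.74017835]
 [ 609.10441632 -167.0390954 ]
 [ 199.58721975 -138.81292895]
 [ 388.47902242 -550.91865588]
 [ 409.28469559   78.08429731]]
```

View pics/p4.png

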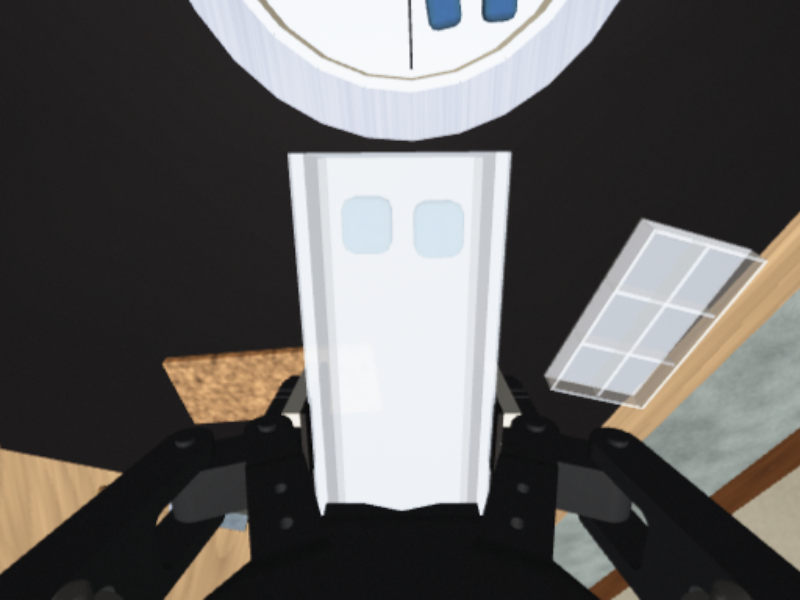

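Only two chunks show in this crop, at plate positions (17,-59) and (44,-59) mm. Two are still in the tube, at (367,225) and (438,228). The tube is clear of the plate now, so I'll map the rest with the fixed cameras.

```bash
cat >> h.py <<'E'
def fixedmap(n="scene",thr=40,zc=.061,name=None,up=8):
    c=robot.get_calibration(n); f=robot.grab_frame(n)
    a=np.radians(PHI); ex=np.array([np.cos(a),np.sin(a)]); ey=np.array([-ex[1],ex[0]])
    g=[(-.1,.1),(.1,.1),(.1,-.1),(-.1,-.1)]; P=[np.r_[C+x*ex+y*ey,zc] for x,y in g]
    H=cv2.getPerspectiveTransform(np.float32(w2pix(P,c)),np.float32([(0,0),(400,0),(400,400),(0,400)]))
    w=cv2.warpPerspective(f,H,(400,400),flags=cv2.INTER_CUBIC); x=w.astype(int); m=((x[...,0]-x[...,2])>thr).astype(np.uint8)
    k,l,s,ce=cv2.connectedComponentsWithStats(m)
    return [(round(ce[i][0]/2-100),round(100-ce[i][1]/2),int(s[i][4]/4)) for i in range(1,k) if s[i][4]>150],w
E
python3 - <<'E'
from h import *
a,w=fixedmap("scene"); b,v=fixedmap("top"); print(a);print(b)
show("p5.png",w,v)
E
```

```text
[(30, 6, 363), (12, -33, 163), (41, -34, 149), (41, -56, 197), (14, -58, 211)]
[]
```

View pics/p5.png

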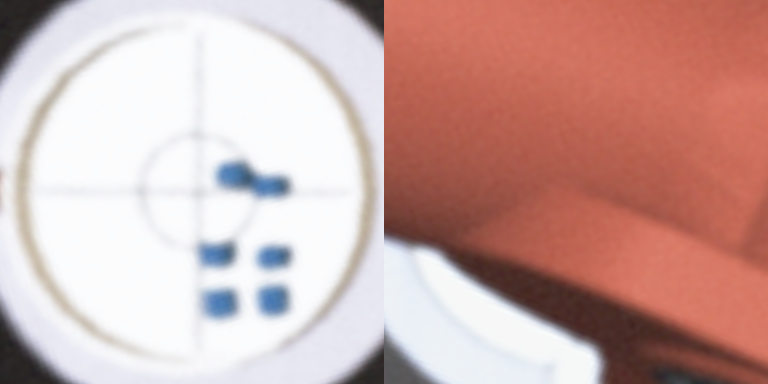

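Scene map: six chunks are on the plate, at about A(22,8), B(42,3), (12,-33), (41,-34), (41,-56) and (14,-58) mm. The cross appears exactly where height parallax predicts, so the map can be trusted.

- **Remaining pair:** drop it straddling the -x axis, one each side, to fill the two -x quarters.
- **A and B:** then push them further into the +x+y quarter with the empty mouth as a shovel.

```bash
cat >> h.py <<'E'
def PL(x,y,z):
    a=np.radians(PHI); return np.r_[C+np.array([x*np.cos(a)-y*np.sin(a),x*np.sin(a)+y*np.cos(a)])/1e3,z]
E
python3 - <<'E'
import h; from h import *
h.PSI=PHI
for t in (12,30,38): p,r=tcp(PL(-48,0,.09),PHI,t); print(robot.ik(p,r))
for t in (40,50,55):
  for y in(-15,22): p,r=tcp(PL(31,y,.057),PHI-90,t); print(t,robot.ik(p,r))
o=robot.observe(); p0,r0=back(t=-8); 
h.PSI=-70; p,r=back(d=.06,z=.19,t=-5); robot.line_to(p,vel=.2,rotation=r)
h.PSI=PHI
p,r=tcp(PL(-10,0,.19),PHI,-4); robot.move_pose(p,r)
p,r=tcp(PL(-48,0,.09),PHI,14); robot.line_to(p,vel=.2,rotation=r)
f,w,b,n,t=inside(); print(t,blobs(b))
t,f,w,b=pour(9,26,dt=.7,M=PL(-48,0,.09))
print(fixedmap("scene")[0]); f,w,b,n,t=inside();print(t,blobs(b))
E
```

```text
[  5.71492933  -8.0658639  -22.21487033  64.36617639   3.50195743
 -16.73280223]
[  1.87446656 -34.4884449  -45.3499861   50.80174481  10.28689335
 -18.32204289]
None
40 [ 18.879759     9.68829501 -10.69152913  66.33686771 -39.88760164
  84.88809519]
40 [ 22.412121    11.93793045  -8.15034726  69.58625915 -39.99889834
  89.49366537]
50 [ 23.38821502  14.05734194  -8.7145497   67.92906844 -49.99640179
  90.91505447]
50 [ 26.86105558  17.21136369  -5.06810797  72.54482138 -49.82885736
  96.30293344]
55 [ 25.42935112  17.02018375  -7.10857637  69.61966751 -54.91394499
  94.57758991]
55 [ 28.86222609  20.65306839  -2.85586799  75.0680285  -54.54498225
 100.48998485]
16.1333 [(-59, -10, 235), (-58, 13, 231)]
q9 tilt 28.1 lip 265 t 17.6-18.2 [(-92, 8, 137), (-91, -8, 139)]
[(40, -37, 44), (41, -56, 201), (14, -58, 213)]
18.2667 [(-92, 8, 136), (-91, -8, 139)]
```

Run:
```python
import h; from h import *
p,r=tcp(PL(10,0,.2),PHI,0); robot.line_to(p,vel=.3,rotation=r)
h.PSI=PHI-90; p,r=back(d=.10,z=.19,t=10); robot.move_pose(p,r)
a,w=fixedmap("scene"); f,v,b,n,t=inside(); print(t,n,blobs(b)); print(a); show("p6.png",w,f)
```

```text
20.5417 0.0 [(-111, 21, 50), (-110, 9, 71), (-88, 11, 60)]
[(-63, 9, 164), (30, 6, 359), (-61, -11, 157), (12, -33, 162), (41, -34, 146), (41, -56, 201), (14, -58, 214)]
```

View pics/p6.png

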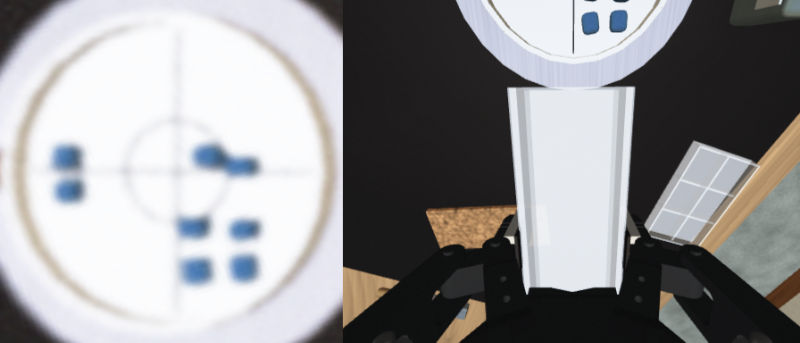

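The pair landed at (-63,9) and (-61,-11), one in each -x quarter, and the tube is empty. Next I'll shovel A and B in the +y direction.

Run:
```python
import h; from h import *
ps=PHI-90
p,r=tcp(PL(31,-13,.11),ps,50); robot.line_to(p,vel=.2,rotation=r)
p,r=tcp(PL(31,-13,.058),ps,50); print(robot.line_to(p,vel=.06,guard=6), robot.observe()["tool_pos"]-p)
p,r=tcp(PL(31,20,.0585),ps,50); print(robot.line_to(p,vel=.05,guard=10), robot.observe()["tool_pos"]-p)
p,r=tcp(PL(31,14,.0585),ps,50); robot.line_to(p,vel=.1)
p,r=tcp(PL(31,-10,.12),ps,50); robot.line_to(p,vel=.15)
h.PSI=ps; p,r=back(d=.10,z=.19,t=10); robot.line_to(p,vel=.3,rotation=r)
a,w=fixedmap("scene"); f,v,b,n,t=inside(); print(t,n,len(a),a); show("p7.png",w)
```

```text
True [-0.00098512 -0.0002485   0.00241333]
False [ 4.48246596e-05  3.22985979e-05 -2.27302687e-05]
24.8917 0.0 7 [(30, 27, 332), (-62, 11, 157), (-62, -9, 159), (11, -36, 161), (40, -36, 147), (12, -58, 213), (39, -58, 193)]
```

All eight chunks are accounted for in the map: A and B are now around (30,27), and the other six are distinct. Next I'll put the tube back on the mat.

Run:
```python
import h; from h import *
psi=26.3; d=np.array([np.cos(np.radians(psi)),np.sin(np.radians(psi))]); S=np.array([.548,-.183])
M=np.r_[S-.08*d,.013]
p,r=tcp(M+[0,0,.10],psi,0); robot.move_pose(p,r)
p,r=tcp(M+[0,0,.004],psi,0); robot.line_to(p,vel=.12,guard=15)
p,r=tcp(M-[0,0,.002],psi,0); print(robot.line_to(p,vel=.02,guard=4),robot.observe()["tool_pos"]-p)
robot.set_gripper(.085); robot.pause(.3)
o=robot.observe(); print(o["time"],o["gripper_width"],o["gripper_force"])
robot.line_to(o["tool_pos"]+[0,0,.12],vel=.2)
# plan the wheel turn
th0=np.radians(-2.); A=np.radians(PHI+180)+np.linspace(th0,2*np.pi,25)
for s in (0,6,12,18,24):
    a=A[s]; yaw=np.degrees(a)+180+6-12*s/24
    q=robot.ik(np.r_[C+.107*np.array([np.cos(a),np.sin(a)]),.155],[180,0,(yaw+180)%360-180]); print(s,q, None if q is None else q[0]-yaw+180)
print(fixedmap("scene")[0], robot.observe()["time"])
c=robot.get_calibration("scene"); f=robot.grab_frame("scene")
cv2.imwrite("pics/s8.png",f)
```

```text
True [ 0.00078371 -0.00050082  0.00299001]
28.7167 0.08538418444024568 0.0
0 [  3.40456368 -16.48073973 -31.12497668  75.35576305   0.
 156.60456368] -203.3954363191976
6 [ -3.51280384   5.147105   -10.81520118  74.03769382   0.
  62.18719616] -297.81280383607805
12 [  9.10655595  21.33603405   7.66491552  76.32888147   0.
 -12.69344405] -372.693444049852
18 [ 17.46595796   3.85656859 -12.16877248  73.97465892   0.
 -91.83404204] -451.8340420374742
24 [  2.95246553 -16.44897229 -31.09878767  75.35018463   0.
 166.15246553] -553.8475344727663
[(30, 27, 332), (-62, 11, 155), (-62, -9, 159), (11, -36, 162), (40, -36, 146), (39, -58, 193), (12, -58, 210)] 29.5167
```

Run:
```python
import h; from h import *
th0=np.radians(-2.); N=24; A=np.radians(PHI+180)+np.linspace(th0,2*np.pi,N+1); off=np.linspace(-15,-22.5,N+1)
def pose(s,z=.155):
    a=A[s]; y=np.degrees(a)+180+off[s]
    return np.r_[C+.107*np.array([np.cos(a),np.sin(a)]),z],[180,0,(y+180)%360-180]
p,r=pose(0,.24); q=robot.ik(p,r); 
if q[5]<0: q[5]+=360
print(q[5]); robot.goto_joints(q)
p,r=pose(0); print(robot.line_to(p,vel=.12,guard=8))
robot.set_gripper(.015); o=robot.observe(); print(o["gripper_width"],o["ft_force"],o["time"])
robot.set_gripper(.0265); print(robot.observe()["gripper_width"])
for s in range(1,N+1):
    p,r=pose(s); 
    if robot.line_to(p,vel=.09,rotation=r,guard=25): print("guard",s); break
    if s%6==0: o=robot.observe(); print(s,o["time"].__round__(1),o["q"][5].round(1),o["ft_force"].round(1))
```

```text
177.60456368080247
False
0.022123590870116207 [-0.43230498  0.49943462  5.02253948] 34.4417
0.026314093872958706
6 37.4 82.3 [ 0.3  0.  -0.2]
12 40.2 6.3 [ 0.1  1.  -0.3]
18 42.9 -74.0 [-0.1 -0.1  0.4]
24 45.7 -177.1 [-0.4  0.8 -0.1]
```

Run:
```python
import h; from h import *
robot.pause(.4); robot.set_gripper(.085); o=robot.observe()
robot.line_to(o["tool_pos"]+[0,0,.1],vel=.15)
robot.goto_joints([-60,*robot.observe()["q"][1:5],-150])
a,w=fixedmap("scene"); print(robot.observe()["time"],len(a),a)
show("e1.png",robot.grab_frame("scene")[90:330,140:400],w)
```

```text
49.3 7 [(29, 28, 345), (-63, 9, 167), (-62, -11, 167), (13, -35, 163), (41, -35, 148), (13, -58, 217), (39, -58, 196)]
```

View pics/e1.png

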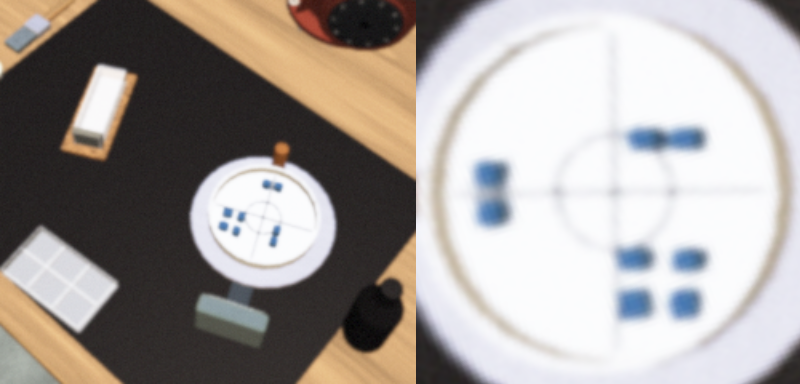

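The final picture shows the tube flat on the mat, the knob back at the pointer, and all eight chunks on the plate with every quarter filled. I'm handing the job in.

```bash
python3 -c "
from plant import robot
print(robot.job_done())"
```

```text
the job is handed in; nothing more can be done
None
```

I handed the job in at about 49 s of the 72 s allowed: all eight chunks are on the plate with each quarter filled, the empty tube is flat on its mat, the wheel is one full turn round with the knob at the pointer, and I touched none of the bystanders; no verdict came back from the judge.

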